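# Check the gear play of a returned hand-crank chopper

### The job

Check the gear wear of the returned chopper standing on the red mat: gently rock its crank clockwise (seen from above) until you feel the gears bite, then anticlockwise until they bite, then clockwise to the bite once more, never forcing it past the bite. Then slide the red marker on the scale to the total free play you measured, in degrees from bite to bite, right to within five degrees, and let go. Leave the other two choppers and everything else on the bench alone.

Things in the scene. Friction and masses are not known exactly. Their poses are not given: they have to be found in the camera images.
- mat: flat red mat, 190 x 190 x 3 mm, fixed; origin at the centre of its underside, under the chopper to be checked. Its blade shaft is locked, so the crank only rocks: nearly free (about 0.5 N at the knob) through its free play of 10 to 60 degrees, which is not centred on the body's x, then the gears bite, a springy resistance of 4 N per mm. The play differs between choppers; only feel tells it
- chopper_a: one of three outwardly identical hand-crank food choppers: white bowl on a black suction foot stuck fast to the bench, green lid, 146 mm across, lid top 124 mm up; origin at the centre of the foot's underside, z up along the crank's axis; the grey crank arm on the lid (its top face 139 mm above the origin) points along this body's +x, give or take 40 degrees
- knob_a (a point): centre of the top of the orange upright knob at the end of chopper_a's crank arm, 60 mm from the crank's axis, 176 mm above the chopper's origin; cylinder of 24 mm diameter, 36 mm high, that spins freely on the arm, so it can be held while the crank turns
- gear_a (a joint): elastic twist, in rad, of chopper_a's locked blade shaft under the lid: about 0 while the crank is within its free play, positive when the crank presses anticlockwise on the gears, negative clockwise; 0.016 rad per 4 N at the knob
- chopper_b: one of three outwardly identical hand-crank food choppers: white bowl on a black suction foot stuck fast to the bench, green lid, 146 mm across, lid top 124 mm up; origin at the centre of the foot's underside, z up along the crank's axis; the grey crank arm on the lid (its top face 139 mm above the origin) points along this body's +x, give or take 40 degrees
- knob_b (a point): centre of the top of the orange upright knob at the end of chopper_b's crank arm, 60 mm from the crank's axis, 176 mm above the chopper's origin; cylinder of 24 mm diameter, 36 mm high, that spins freely on the arm, so it can be held while the crank turns
- gear_b (a joint): elastic twist, in rad, of chopper_b's locked blade shaft under the lid: about 0 while the crank is within its free play, positive when the crank presses anticlockwise on the gears, negative clockwise; 0.016 rad per 4 N at the knob
- chopper_c: one of three outwardly identical hand-crank food choppers: white bowl on a black suction foot stuck fast to the bench, green lid, 146 mm across, lid top 124 mm up; origin at the centre of the foot's underside, z up along the crank's axis; the grey crank arm on the lid (its top face 139 mm above the origin) points along this body's +x, give or take 40 degrees
- knob_c (a point): centre of the top of the orange upright knob at the end of chopper_c's crank arm, 60 mm from the crank's axis, 176 mm above the chopper's origin; cylinder of 24 mm diameter, 36 mm high, that spins freely on the arm, so it can be held while the crank turns
- gear_c (a joint): elastic twist, in rad, of chopper_c's locked blade shaft under the lid: about 0 while the crank is within its free play, positive when the crank presses anticlockwise on the gears, negative clockwise; 0.016 rad per 4 N at the knob
- slider_base: aluminium track, 40 x 170 x 14 mm, fixed, origin at the centre of its underside; the red marker slides along its +y. Along the track's +x side lies a white scale, 34 mm wide and 12 mm high, with a long black tick at 0, 30 and 60 degrees, a middling one at every other 10 and a short one at every odd 5; ticks are 10 mm apart
- slider (a joint): position of the red marker along the track, in m: 0 at the zero tick (y = -60 mm of the track) to 0.12 at the 60 degree tick (y = +60 mm): 2 mm per degree. It starts near zero, stays where it is left and takes about 1.5 N to slide
- slider_top (a point): centre of the top face of the red marker block: 28 mm (track's x) x 20 mm (along the track) x 40 mm high, its top 54 mm above the bench; the marker's middle is what is read against the scale
- jar: jar with red lid, 68 mm across, 100 mm high; origin at the centre of its underside. Leave it alone
- can: can with blue label, 66 mm across, 100 mm high; origin at the centre of its underside. Leave it alone
- bulb_box: yellow carton, 65 x 65 x 110 mm; origin at the centre of its underside. Leave it alone
- mug: white mug, 80 mm across, 90 mm high; origin at the centre of its underside. Leave it alone
- spoon: spoon with black handle, 200 mm long; origin at the middle of its length, on its underside. Leave it alone
- screwdriver: screwdriver with red handle, 200 mm long; origin at the middle of its length, on its underside. Leave it alone
- plug_box: blue box, 90 x 60 x 45 mm; origin at the centre of its underside. Leave it alone
There are look-alikes about, which are no part of the job. Leave any yellow look-alike of the chopper_c alone.

How it is judged:
On the way, in this order (a step that is already met when the one before it is completed fails the run):
1. the crank of the chopper on the mat has been turned clockwise to where its gears bite (((horizontal distance between chopper_a and mat below 0.04 m and value of joint gear_a below -0.008 rad) or (horizontal distance between chopper_b and mat below 0.04 m and value of joint gear_b below -0.008 rad) or (horizontal distance between chopper_c and mat below 0.04 m and value of joint gear_c below -0.008 rad))), for 0.1 s.
2. then anticlockwise to where they bite (((horizontal distance between chopper_a and mat below 0.04 m and value of joint gear_a above 0.008 rad) or (horizontal distance between chopper_b and mat below 0.04 m and value of joint gear_b above 0.008 rad) or (horizontal distance between chopper_c and mat below 0.04 m and value of joint gear_c above 0.008 rad))), for 0.1 s.
3. then clockwise to the bite once more (((horizontal distance between chopper_a and mat below 0.04 m and value of joint gear_a below -0.008 rad) or (horizontal distance between chopper_b and mat below 0.04 m and value of joint gear_b below -0.008 rad) or (horizontal distance between chopper_c and mat below 0.04 m and value of joint gear_c below -0.008 rad))), for 0.1 s.
4. then the red marker has been set to the measured free play (((horizontal distance between chopper_a and mat below 0.04 m and value of joint slider between 0.02 and 0.044 m) or (horizontal distance between chopper_b and mat below 0.04 m and value of joint slider between 0.054 and 0.078 m) or (horizontal distance between chopper_c and mat below 0.04 m and value of joint slider between 0.088 and 0.112 m))), for 0.2 s.
At the end, for the whole second after the job is handed in: The red marker stands still on the scale at the free play, bite to bite, of the chopper on the mat, to within 6 degrees (12 mm of slide) (((horizontal distance between chopper_a and mat below 0.04 m and value of joint slider between 0.02 and 0.044 m) or (horizontal distance between chopper_b and mat below 0.04 m and value of joint slider between 0.054 and 0.078 m) or (horizontal distance between chopper_c and mat below 0.04 m and value of joint slider between 0.088 and 0.112 m)) and velocity of joint slider between -0.005 and 0.005 m/s); the robot touches nothing.
It fails at once if a crank is forced past the bite with more than about 18 N at the knob ((value of joint gear_a above 0.075 rad or value of joint gear_a below -0.075 rad) or (value of joint gear_b above 0.075 rad or value of joint gear_b below -0.075 rad) or (value of joint gear_c above 0.075 rad or value of joint gear_c below -0.075 rad)).
It fails at once if the crank of a chopper that does not stand on the mat is moved by more than 8 mm ((horizontal distance between chopper_a and mat above 0.1 m and distance of knob_a from where it was at the start of the episode above 0.008 m) or (horizontal distance between chopper_b and mat above 0.1 m and distance of knob_b from where it was at the start of the episode above 0.008 m) or (horizontal distance between chopper_c and mat above 0.1 m and distance of knob_c from where it was at the start of the episode above 0.008 m)).
It fails at once if a bystander is shifted by more than 30 mm (distance of any of jar, can, bulb_box, mug, spoon, screwdriver, plug_box from where it was at the start of the episode above 0.03 m).
It also fails if it takes over 72 s, if anything falls off the work surface, if the arm or the gripper's body presses on something with over 40 N, if the wrist force passes 120 N, or if a joint passes its speed limit or range.

### The arm

A 6-joint arm with a two-finger parallel gripper is mounted at the origin on the work surface. World frame = base frame: x ahead of the robot, y to its left, z up, the work surface at z = 0. Lengths are in m, angles in rad, forces in N, time in s.
With the tool pointing down it reaches from about 0.35 to 0.85 m from the base axis. Payload 8.1 kg.
Tool frame: the origin (TCP) lies at the very end of the fingers, on their centre line; the grasp point (between the pads) lies 19 mm behind it; x points along the fingers, y is the direction in which the jaws open and shut, and the axes are right-handed (so a half turn about x gives the same grasp; the last joint's range is limited). The gripper opens to 93 mm and grips with 3 to 60 N. Pads are 15 mm wide; open, the fingers measure 128 mm over their backs; the gripper's body (75 mm by 188 mm) begins 65 mm behind the grasp point.
Start: joints at [1.055, 0.13, 1.488, -0, 1.523, -0.085], TCP at [0.251, 0.545, 0.219] pointing down, gripper open.
Joint ranges: [-2.96, 2.96], [-0.89, 2.26], [0.02, 2.5], [-1.34, 4.48], [0, 2.73], [-2.66, 2.66]. Speed limits (rad/s): [2.39, 2.39, 2.79, 3.14, 3.14, 3.14].

### API

Orientations are given as a rotation vector (axis times angle).
In Python, from plant import * gives the robot as it stands. The module is installed in compiled form; this text tells all that it offers.
- The arm moves only by the tool apply_moves, never from a script. Its argument "series" is a list of rows, each an object with "jaw": the gripper's target within -1 to 1 (shut at 1, half-way at 0, fully open at -1); "linear": the shift along the tool's x, y, z normalised to -1 to 1, where 1 is 0.6 m, a list of three; "roll": the turn about the tool's x normalised to -1 to 1, where 1 is 30 degrees. A call has 1 to 20 rows; each row is the pose to reach, as a shift and turn from the pose measured when the call began, along the tool's axes at that moment; what a row does not reach only later rows make up. A row lasts 1/8 s, in which the tool goes at most 62.5 mm and 10.7 degrees, less where a joint would pass 70% of its speed; a pose out of reach is approached as far as the arm can. A call with a number of a shift or a turn outside -1 to 1 is refused whole. A call with a gripper value outside its range is refused whole. The fingers move at their own pace and stop on an object; "force" is the grip in N (left out, the last holds). Time passes only in rows, so rows that repeat a pose let the fingers close. It gives the time, the measured TCP pose, the force and the opening at its end, in the units of the state.
- read_state(): the state, without advancing time (a new reading comes with each control period).
- read_camera(name): name is "side" or "top" or "wrist"; returns a dict with "pixels" (400x640x3 uint8, blue, green, red), "intrinsics" (3x3 intrinsics, pixels), "rvec" (rotation vector, rad) and "tvec" (3), from world to camera coordinates, as OpenCV has them; the wrist camera has in their place "tool_from_camera" (4x4, takes a point from camera to tool coordinates, whose origin is the TCP and whose axes are the tool frame's). Camera axes: x right, y down, z forward; pixel columns grow to the right and rows downward; lengths in m; the calibration is good to about 2 mm. A picture is of the moment at which its call begins: read the wrist's pose just before it. There is no depth.
- close_job(): hands the job in, once; it reports no verdict.
The state is a dict: "t": time; "q": joint angles; "dq": joint speeds; "joint_torque": joint torques, N m; "tool_pos": TCP position; "orientation": TCP orientation; "force": force on the tool from outside, world axes, zero at the start; "wrist_torque": the same for the moment, N m; "opening": finger opening in m.
Only numpy, scipy, OpenCV 4.12 (cv2) and the standard library are available. Lean on these libraries where they do the work, as an engineer would, in place of code of your own. Each camera call takes 0.05 s, during which the arm holds its last target. There are 200 camera calls.

## Working session

There is one attempt and no reset: what is moved stays moved. The work goes in short steps, Python scripts to look and compute and a tool call to move; the robot and the scene stay as the last step left them, time stands still between calls to the robot, and variables do not carry over. Pictures are saved under pics/ and viewed, about 8 in all and at most 12, crops included, and the job is handed in when it is done.

Besides the shell and the picture viewer there is one more tool, called after "Call:" as name([rows], argument=value, ...), one row to a line, values as JSON. apply_moves: Moves the arm, as the interface text tells. Its arguments: {"type":"object","properties":{"series":{"type":"array"},"force":{"type":"number"}},"required":["series"]}

```bash
mkdir -p pics
cat > h.py <<'E'
from plant import *
import numpy as np, cv2
from scipy.spatial.transform import Rotation as R
def ray(c,uv):
    r=R.from_rotvec(np.ravel(c["rvec"])).as_matrix(); o=-r.T@np.ravel(c["tvec"])
    d=r.T@np.linalg.inv(c["intrinsics"])@np.array([uv[0],uv[1],1.]); return o,d
def onz(c,uv,z):
    o,d=ray(c,uv); return o+d*(z-o[2])/d[2]
def proj(c,p):
    return cv2.projectPoints(np.array([p],float),np.ravel(c["rvec"]),np.ravel(c["tvec"]),np.array(c["intrinsics"],float),None)[0].ravel()
def meet(c1,u1,c2,u2):
    o1,d1=ray(c1,u1);o2,d2=ray(c2,u2)
    s=np.linalg.lstsq(np.c_[d1,-d2],o2-o1,rcond=None)[0]
    a,b=o1+d1*s[0],o2+d2*s[1]; return (a+b)/2,np.linalg.norm(a-b)
def blobs(im,lo,hi,amin=60):
    hsv=cv2.cvtColor(im,cv2.COLOR_BGR2HSV); m=cv2.inRange(hsv,np.array(lo),np.array(hi))
    n,l,s,ce=cv2.connectedComponentsWithStats(m)
    return [(int(s[i,4]),ce[i].round(1).tolist(),s[i,:4].tolist()) for i in range(1,n) if s[i,4]>=amin]
E
python3 - <<'E'
from h import *
import pickle
print(read_state())
for n in("top","side"):
    c=read_camera(n); pickle.dump(c,open(n+"0.pkl","wb")); cv2.imwrite(f"pics/{n}0.png",c["pixels"])
    print(n,ray(c,(320,200)))
    print("orange",blobs(c["pixels"],(6,150,120),(20,255,255)))
    print("red",blobs(c["pixels"],(0,150,80),(4,255,255)),blobs(c["pixels"],(172,150,80),(180,255,255)))
E
```

```text
{'t': 0.0, 'q': array([ 1.05458746e+00,  1.31180342e-01,  1.48923790e+00, -3.31182383e-05,
        1.52299256e+00, -8.54361873e-02]), 'dq': array([ 0.00102271,  0.0001901 , -0.00012426, -0.00026676, -0.00107228,
        0.00021251]), 'joint_torque': array([-1.81417519e-03, -5.59813786e+01, -4.91774404e+01,  7.65848416e-02,
        3.53486929e-02, -1.81311766e-04]), 'tool_pos': array([0.25028042, 0.5446979 , 0.21759871]), 'orientation': array([ 0.33649596,  1.54477244, -0.33925669]), 'force': array([-0.14032082, -0.67206492,  0.14931381]), 'wrist_torque': array([ 0.00048258, -0.02418113, -0.00177292]), 'opening': 0.09279724784189247}
top (array([ 0.43394506, -0.00513766,  1.4643356 ]), array([ 0.12164491, -0.0051294 , -0.9925877 ]))
orange [(618, [68.4, 196.3], [40, 182, 61, 38]), (97, [314.4, 198.7], [306, 195, 25, 10])]
red [(231, [335.9, 140.3], [328, 132, 17, 17]), (1473, [547.0, 185.2], [514, 169, 67, 33]), (949, [319.1, 229.8], [291, 195, 58, 58]), (178, [459.1, 287.8], [452, 273, 15, 30])] []
side (array([ 0.11046687, -1.09885848,  0.82795862]), array([ 0.3594099 ,  0.77630765, -0.51817426]))
orange [(311, [253.7, 121.8], [241, 114, 27, 16]), (62, [307.7, 160.2], [305, 155, 7, 11]), (79, [310.9, 183.1], [308, 177, 7, 13])]
red [(62, [69.4, 132.8], [65, 121, 10, 20]), (107, [185.2, 139.0], [174, 135, 24, 9]), (159, [373.8, 198.8], [366, 193, 17, 12]), (764, [297.5, 236.1], [267, 217, 67, 35]), (110, [316.5, 262.1], [312, 256, 10, 14]), (2310, [483.8, 357.3], [436, 312, 87, 88]), (405, [282.8, 346.4], [265, 332, 37, 30])] []
```

View pics/top0.png

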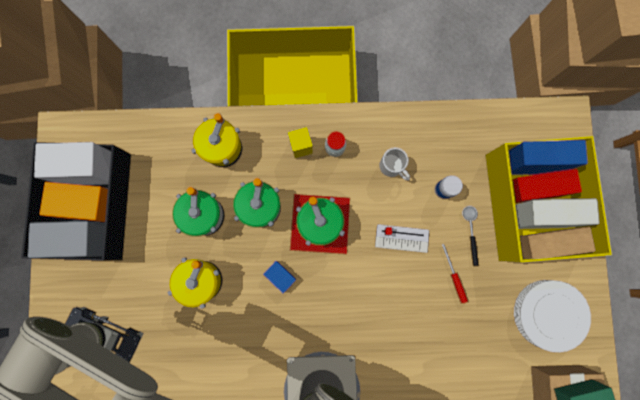

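View pics/side0.png

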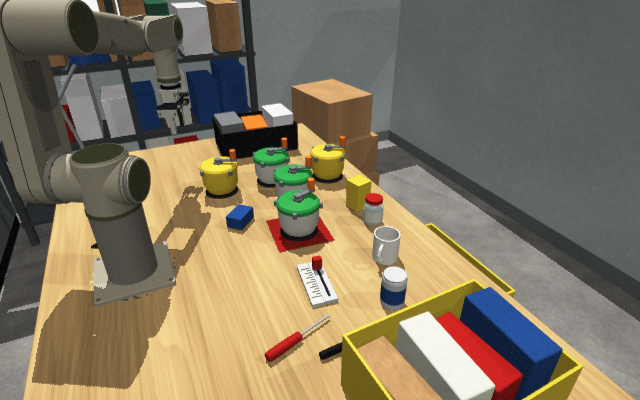

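Run:
```python
from h import *
import pickle
t=pickle.load(open("top0.pkl","rb"));s=pickle.load(open("side0.pkl","rb"))
a=t["pixels"][180:270,280:440];b=s["pixels"][170:310,255:355]
cv2.imwrite("pics/crops.png",np.vstack([cv2.resize(a,(800,450),interpolation=2)])) 
cv2.imwrite("pics/crops2.png",cv2.resize(b,None,fx=4.2,fy=4.2,interpolation=2))
# green lid (on top image)
for n,c in(("t",t),("s",s)): print(n,"green",blobs(c["pixels"],(50,120,60),(75,255,255),100))
print("mat corners on z=.003",[onz(t,u,.003)[:2].round(3) for u in((291,195),(349,195),(291,252),(349,252))])
```

```text
t green [(1408, [256.3, 205.4], [233, 182, 47, 45]), (1416, [196.0, 214.1], [173, 191, 47, 45]), (1422, [320.3, 222.3], [297, 199, 47, 45])]
s green [(439, [269.8, 156.9], [253, 147, 36, 19]), (527, [291.7, 175.8], [274, 165, 38, 21]), (781, [297.5, 204.0], [276, 190, 44, 27])]
mat corners on z=.003 [array([0.633, 0.084]), array([ 0.627, -0.11 ]), array([0.443, 0.088]), array([ 0.437, -0.103])]
```

View pics/crops.png

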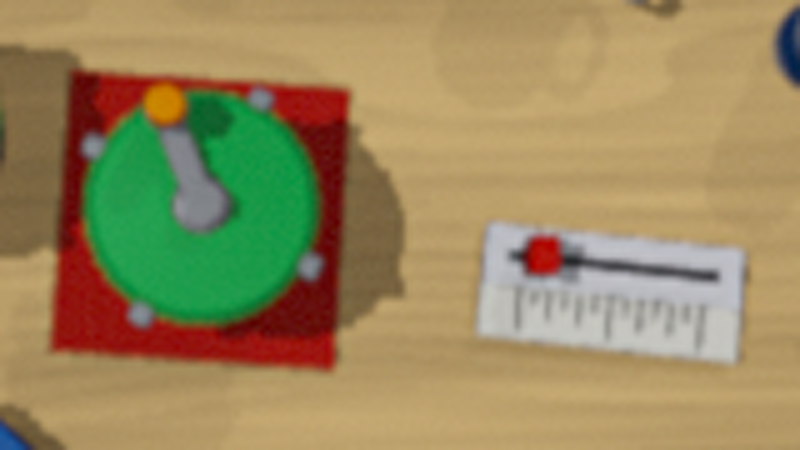

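View pics/crops2.png

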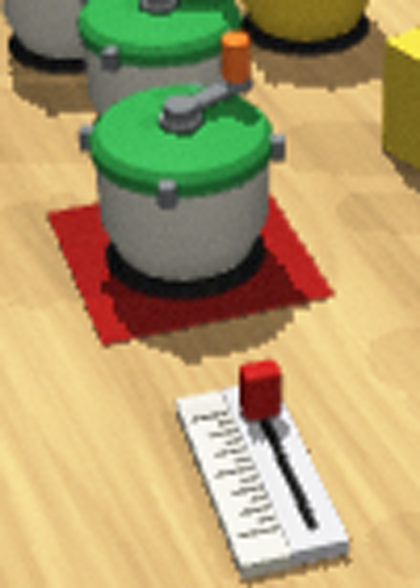

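Run:
```python
from h import *
import pickle
t=pickle.load(open("top0.pkl","rb"));s=pickle.load(open("side0.pkl","rb"))
T=lambda x,y:(280+x/5-.4,180+y/5-.4); S=lambda x,y:(255+x/4.2-.4,170+y/4.2-.4)
print("knob",meet(t,T(165,104),s,S(236,36)),onz(t,T(165,104),.176))
print("marker",meet(t,T(544,256),s,S(260,368)),onz(t,T(544,256),.054))
print("hub",onz(t,T(201,203),.145),"lid",onz(t,T(201,207),.12),"mat c",np.mean([onz(t,T(*u),.003) for u in((71,71),(349,91),(52,349),(334,368))],0))
print("tick0,60",onz(t,T(518,310),.012),onz(t,T(702,328),.012))
for n,u in(("jar",(336,140)),("can",(452,187)),("mug",(395,160)),("carton",(300,140))): print(n,onz(t,u,.1))
print("chopper b/c lid",onz(t,(256.3,205.4),.124),"knob",onz(t,(257.5,183),.176))
st=read_state(); print(R.from_rotvec(st["orientation"]).as_matrix().round(3),st["tool_pos"])
```

```text
knob (array([0.59054057, 0.01006555, 0.18087589]), np.float64(0.0003581579511306582)) [0.59130579 0.01006243 0.176     ]
marker (array([ 0.50133681, -0.22856347,  0.05326745]), np.float64(0.0009052359681959356)) [ 0.50087573 -0.22828908  0.054     ]
hub [ 0.53452195 -0.00949867  0.145     ] lid [ 0.53397467 -0.00950695  0.12      ] mat c [ 0.53486355 -0.00995336  0.003     ]
tick0,60 [ 0.46793669 -0.21613737  0.012     ] [ 0.4525678  -0.33628862  0.012     ]
jar [ 0.79144612 -0.06878768  0.1       ]
can [ 0.62966212 -0.42661721  0.1       ]
mug [ 0.72112968 -0.25264363  0.1       ]
carton [0.79496074 0.04547416 0.1       ]
chopper b/c lid [0.58743046 0.18370448 0.124     ] knob [0.64819967 0.17192056 0.176     ]
[[-0.001  0.418  0.909]
 [-0.001  0.909 -0.418]
 [-1.    -0.002 -0.   ]] [0.25027771 0.54473542 0.21769599]
```

Call:
apply_moves([
  {"jaw":-1,"linear":[-0.035,0,0],"roll":0},
  {"jaw":-1,"linear":[-0.035,-0.57,0.89],"roll":-1},
  {"jaw":-1,"linear":[-0.035,-0.57,0.89],"roll":-1},
  {"jaw":-1,"linear":[-0.035,-0.57,0.89],"roll":-1},
  {"jaw":-1,"linear":[-0.035,-0.57,0.89],"roll":-1},
  {"jaw":-1,"linear":[-0.035,-0.57,0.89],"roll":-1},
  {"jaw":-1,"linear":[-0.035,-0.57,0.89],"roll":-1},
  {"jaw":-1,"linear":[-0.035,-0.57,0.89],"roll":-1},
  {"jaw":-1,"linear":[-0.035,-0.57,0.89],"roll":-1},
  {"jaw":-1,"linear":[-0.035,-0.57,0.89],"roll":-1},
  {"jaw":-1,"linear":[-0.035,-0.57,0.89],"roll":-1},
  {"jaw":-1,"linear":[-0.035,-0.57,0.89],"roll":-1},
  {"jaw":-1,"linear":[-0.035,-0.57,0.89],"roll":-1},
  {"jaw":-1,"linear":[-0.035,-0.57,0.89],"roll":-1},
], force=5)

```text
t: 1.85
tool_pos: [0.5922, 0.0126, 0.2397]
orientation: [-0.075, 1.57, 0.073]
force: [0.8, 0.8, 1.0]
opening: 0.0928
```

Run:
```python
from h import *
st=read_state(); c=read_camera("wrist"); cv2.imwrite("pics/w1.png",c["pixels"])
M=R.from_rotvec(st["orientation"]).as_matrix(); X=np.array(c["tool_from_camera"])
print(M.round(3),st["tool_pos"],st["force"])
o=M@X[:3,3]+st["tool_pos"]
for b in blobs(c["pixels"],(6,150,120),(22,255,255),200):
    d=M@X[:3,:3]@np.linalg.inv(c["intrinsics"])@np.array([*b[1],1]); print(b,(o+d*(.174-o[2])/d[2]).round(4))
```

```text
[[-0.001 -0.094  0.996]
 [-0.001  0.996  0.094]
 [-1.    -0.001 -0.001]] [0.59224565 0.01255281 0.23969865] [0.77176683 0.77486211 1.03863173]
(715, [318.7, 212.7], [304, 195, 52, 34]) [0.5893 0.0123 0.174 ]
```

View pics/w1.png

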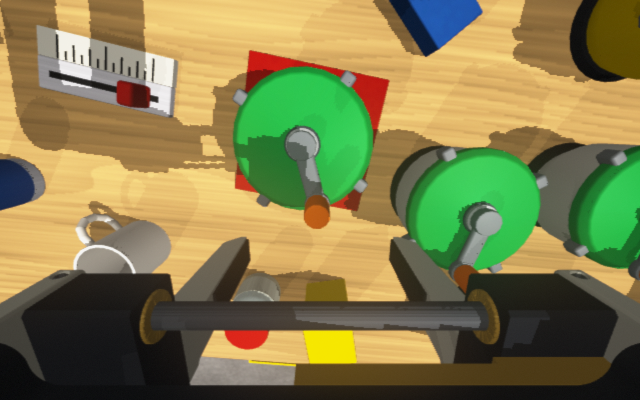

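Call:
apply_moves([
  {"jaw":-1,"linear":[0.08,-0.003,-0.004],"roll":0},
  {"jaw":-1,"linear":[0.148,-0.003,-0.004],"roll":0},
  {"jaw":-1,"linear":[0.148,-0.003,-0.004],"roll":0},
  {"jaw":0.3,"linear":[0.148,-0.003,-0.004],"roll":0},
  {"jaw":0.3,"linear":[0.148,-0.003,-0.004],"roll":0},
  {"jaw":0.3,"linear":[0.148,-0.003,-0.004],"roll":0},
  {"jaw":0.3,"linear":[0.148,-0.003,-0.004],"roll":0},
], force=4)

```text
t: 2.78
tool_pos: [0.5904, 0.0105, 0.1517]
orientation: [-0.075, 1.569, 0.073]
force: [-0.6, -0.0, 0.2]
opening: 0.0572
```

Call:
apply_moves([
  {"jaw":1,"linear":[0,0,0],"roll":0},
  {"jaw":1,"linear":[0,0,0],"roll":0},
  {"jaw":1,"linear":[0,0,0],"roll":0},
  {"jaw":1,"linear":[0,0,0],"roll":0},
  {"jaw":1,"linear":[0,0,0],"roll":0},
  {"jaw":1,"linear":[0,0,0],"roll":0},
], force=4)

```text
t: 3.52
tool_pos: [0.5903, 0.0105, 0.1517]
orientation: [-0.075, 1.569, 0.073]
force: [0.2, -0.3, -0.2]
opening: 0.0239
```

Call:
apply_moves([
  {"jaw":1,"linear":[0,-0.003,0.0006],"roll":0},
  {"jaw":1,"linear":[0,-0.0051,0.0012],"roll":0},
  {"jaw":1,"linear":[0,-0.0051,0.0012],"roll":0},
], force=15)

```text
t: 3.9
tool_pos: [0.5914, 0.0074, 0.1517]
orientation: [-0.075, 1.569, 0.073]
force: [-0.1, -0.7, 0.5]
opening: 0.0236
```

Call:
apply_moves([
  {"jaw":1,"linear":[0,-0.003,0.0005],"roll":0},
  {"jaw":1,"linear":[0,-0.0052,0.0009],"roll":0},
  {"jaw":1,"linear":[0,-0.0052,0.0009],"roll":0},
])

```text
t: 4.28
tool_pos: [0.5923, 0.0042, 0.1517]
orientation: [-0.075, 1.569, 0.073]
force: [0.3, 0.4, 0.1]
opening: 0.0238
```

Call:
apply_moves([
  {"jaw":1,"linear":[0,-0.003,0.0003],"roll":0},
  {"jaw":1,"linear":[0,-0.0052,0.0006],"roll":0},
  {"jaw":1,"linear":[0,-0.0052,0.0006],"roll":0},
])

```text
t: 4.65
tool_pos: [0.5928, 0.0017, 0.1516]
orientation: [-0.074, 1.569, 0.074]
force: [-0.2, 5.8, 1.2]
opening: 0.0236
```

Call:
apply_moves([
  {"jaw":1,"linear":[0,0,0],"roll":0},
  {"jaw":1,"linear":[0,0,0],"roll":0},
])

```text
t: 4.9
tool_pos: [0.5928, 0.0019, 0.1516]
orientation: [-0.074, 1.569, 0.074]
force: [-0.2, 4.4, 0.3]
opening: 0.0235
```

Run:
```python
from h import *
cx,cy=.534,-.0095
c=read_camera("top")
s=read_state(); p=s["tool_pos"]-[cx,cy,0]; print(s["t"],s["tool_pos"],s["force"],np.hypot(*p[:2]),np.degrees(np.arctan2(p[1],p[0])))
# arc table, tool frame
th0=np.degrees(np.arctan2(p[1],p[0]))-5.4
for k in range(0,66,6): 
    a,b=np.radians([th0,th0+k]); print(k,((np.sin(b)-np.sin(a))*.1).round(4),((np.cos(b)-np.cos(a))*.1).round(4))
```

```text
4.95 [0.59278945 0.00184936 0.1516172 ] [-0.56977809  5.11115864  0.93018959] 0.05987493230936829 10.926589621950724
0 0.0 0.0
6 0.0104 -0.0016
12 0.0205 -0.0042
18 0.0303 -0.0078
24 0.0397 -0.0125
30 0.0485 -0.0182
36 0.0567 -0.0247
42 0.0641 -0.032
48 0.0708 -0.0401
54 0.0766 -0.0488
60 0.0814 -0.0581
```

Call:
apply_moves([
  {"jaw":1,"linear":[0,0.0052,-0.0008],"roll":0},
  {"jaw":1,"linear":[0,0.0104,-0.0016],"roll":0},
  {"jaw":1,"linear":[0,0.0155,-0.0029],"roll":0},
  {"jaw":1,"linear":[0,0.0155,-0.0029],"roll":0},
])

```text
t: 5.45
tool_pos: [0.5901, 0.0111, 0.1517]
orientation: [-0.075, 1.569, 0.074]
force: [0.9, 0.5, 0.9]
opening: 0.024
```

Call:
apply_moves([
  {"jaw":1,"linear":[0,0.0025,-0.0007],"roll":0},
  {"jaw":1,"linear":[0,0.005,-0.0015],"roll":0},
  {"jaw":1,"linear":[0,0.005,-0.0015],"roll":0},
])

```text
t: 5.82
tool_pos: [0.5889, 0.0141, 0.1516]
orientation: [-0.075, 1.569, 0.074]
force: [0.3, 0.0, 0.1]
opening: 0.0234
```

Call:
apply_moves([
  {"jaw":1,"linear":[0,0.0025,-0.0009],"roll":0},
  {"jaw":1,"linear":[0,0.0049,-0.0017],"roll":0},
  {"jaw":1,"linear":[0,0.0049,-0.0017],"roll":0},
])

```text
t: 6.2
tool_pos: [0.5875, 0.017, 0.1516]
orientation: [-0.075, 1.569, 0.074]
force: [0.9, -0.6, 0.9]
opening: 0.0239
```

Call:
apply_moves([
  {"jaw":1,"linear":[0,0.0024,-0.001],"roll":0},
  {"jaw":1,"linear":[0,0.0048,-0.002],"roll":0},
  {"jaw":1,"linear":[0,0.0048,-0.002],"roll":0},
])

```text
t: 6.58
tool_pos: [0.5861, 0.0196, 0.1517]
orientation: [-0.075, 1.569, 0.074]
force: [1.5, -2.9, -0.3]
opening: 0.0237
```

Call:
apply_moves([
  {"jaw":1,"linear":[0,0.0015,-0.0008],"roll":0},
  {"jaw":1,"linear":[0,0.0015,-0.0008],"roll":0},
  {"jaw":1,"linear":[0,0.0015,-0.0008],"roll":0},
])

```text
t: 6.95
tool_pos: [0.5857, 0.0201, 0.1518]
orientation: [-0.075, 1.569, 0.074]
force: [3.3, -4.2, -0.5]
opening: 0.0234
```

Run:
```python
from h import *
cx,cy=.534,-.0095
c=read_camera("top")
s=read_state(); p=s["tool_pos"]-[cx,cy,0]; th=np.arctan2(p[1],p[0]); print(s["t"],s["tool_pos"],s["force"],np.degrees(th),"Ftan",-np.sin(th)*s["force"][0]+np.cos(th)*s["force"][1])
```

```text
7.0 [0.58569886 0.02014561 0.15177772] [ 2.41371485 -4.89595241 -1.07825276] 29.831196077067407 Ftan -5.447906614314401
```

Call:
apply_moves([
  {"jaw":1,"linear":[0,-0.0071,0.0029],"roll":0},
  {"jaw":1,"linear":[0,-0.0154,0.0055],"roll":0},
  {"jaw":1,"linear":[0,-0.0239,0.0074],"roll":0},
  {"jaw":1,"linear":[0,-0.0285,0.008],"roll":0},
  {"jaw":1,"linear":[0,-0.032,0.0085],"roll":0},
  {"jaw":1,"linear":[0,-0.032,0.0085],"roll":0},
  {"jaw":1,"linear":[0,-0.032,0.0085],"roll":0},
])

```text
t: 7.88
tool_pos: [0.5926, 0.002, 0.1518]
orientation: [-0.075, 1.569, 0.074]
force: [2.1, 4.6, 0.5]
opening: 0.0236
```

Call:
apply_moves([
  {"jaw":1,"linear":[0,0,0],"roll":0},
  {"jaw":1,"linear":[0,0.0025,-0.0003],"roll":0},
  {"jaw":-0.2,"linear":[0,0.003,-0.0003],"roll":0},
  {"jaw":-0.2,"linear":[0,0.003,-0.0003],"roll":0},
  {"jaw":-0.2,"linear":[0,0.003,-0.0003],"roll":0},
  {"jaw":-0.2,"linear":[0,0.003,-0.0003],"roll":0},
  {"jaw":-0.2,"linear":[-0.07,0.003,-0.0003],"roll":0},
  {"jaw":-0.2,"linear":[-0.14,0.003,-0.0003],"roll":0},
  {"jaw":-0.2,"linear":[-0.14,0.003,-0.0003],"roll":0},
  {"jaw":-0.2,"linear":[-0.14,0.003,-0.0003],"roll":0},
])

```text
t: 9.12
tool_pos: [0.592, 0.0038, 0.2353]
orientation: [-0.075, 1.569, 0.074]
force: [0.0, -0.4, -0.4]
opening: 0.0557
```

Call:
apply_moves([
  {"jaw":-0.2,"linear":[0,-0.37,-0.1875],"roll":0.42},
  {"jaw":-0.2,"linear":[0,-0.371,-0.1875],"roll":0.42},
  {"jaw":-0.2,"linear":[0,-0.371,-0.1875],"roll":0.42},
  {"jaw":-0.2,"linear":[0,-0.371,-0.1875],"roll":0.42},
  {"jaw":-0.2,"linear":[0,-0.371,-0.1875],"roll":0.42},
  {"jaw":-0.2,"linear":[0.15,-0.371,-0.1875],"roll":0.42},
  {"jaw":-0.2,"linear":[0.2,-0.371,-0.1875],"roll":0.42},
  {"jaw":-0.2,"linear":[0.2,-0.371,-0.1875],"roll":0.42},
  {"jaw":-0.2,"linear":[0.2,-0.371,-0.1875],"roll":0.42},
])

```text
t: 10.25
tool_pos: [0.502, -0.2283, 0.1168]
orientation: [0.097, 1.567, -0.098]
force: [-0.3, -0.4, 0.8]
opening: 0.056
```

Run:
```python
from h import *
st=read_state(); c=read_camera("wrist"); cv2.imwrite("pics/w2.png",c["pixels"])
M=R.from_rotvec(st["orientation"]).as_matrix(); X=np.array(c["tool_from_camera"])
print(M.round(3),st["tool_pos"],st["force"])
```

```text
[[ 0.001  0.124  0.992]
 [-0.001  0.992 -0.124]
 [-1.    -0.001  0.001]] [ 0.50197225 -0.22825149  0.11680916] [-0.34314643 -0.36244968  0.82839268]
```

View pics/w2.png

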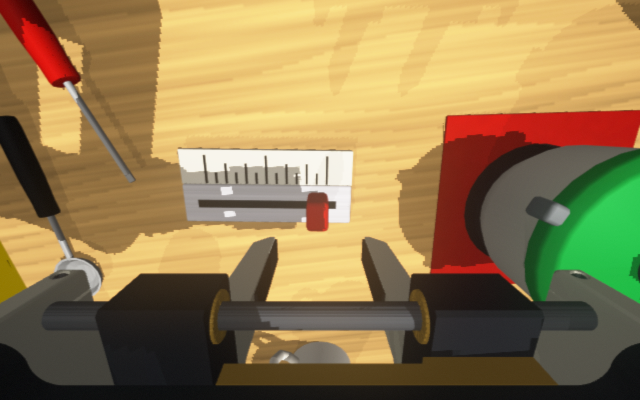

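Call:
apply_moves([
  {"jaw":-0.2,"linear":[0.08,0,-0.001],"roll":0},
  {"jaw":-0.2,"linear":[0.143,0,-0.001],"roll":0},
  {"jaw":-0.2,"linear":[0.143,0,-0.001],"roll":0},
  {"jaw":1,"linear":[0.143,0,-0.001],"roll":0},
  {"jaw":1,"linear":[0.143,0,-0.001],"roll":0},
  {"jaw":1,"linear":[0.143,0,-0.001],"roll":0},
  {"jaw":1,"linear":[0.143,0,-0.001],"roll":0},
  {"jaw":1,"linear":[0.143,0,-0.001],"roll":0},
  {"jaw":1,"linear":[0.143,0,-0.001],"roll":0},
], force=5)

```text
t: 11.42
tool_pos: [0.5031, -0.2294, 0.033]
orientation: [0.096, 1.564, -0.1]
force: [-0.1, 0.8, 5.7]
opening: 0.0201
```

Call:
apply_moves([
  {"jaw":1,"linear":[-0.0035,0,0],"roll":0},
  {"jaw":1,"linear":[-0.0035,-0.01,0],"roll":0},
  {"jaw":1,"linear":[-0.0035,-0.02,0],"roll":0},
  {"jaw":1,"linear":[-0.0035,-0.03,0],"roll":0},
  {"jaw":1,"linear":[-0.0035,-0.04,0],"roll":0},
  {"jaw":1,"linear":[-0.0035,-0.04,0],"roll":0},
  {"jaw":1,"linear":[-0.0035,-0.04,0],"roll":0},
], force=8)

```text
t: 12.3
tool_pos: [0.4992, -0.2534, 0.0347]
orientation: [0.096, 1.566, -0.1]
force: [-1.8, -1.2, -11.1]
opening: 0.0199
```

Call:
apply_moves([
  {"jaw":1,"linear":[0.001,0,0],"roll":0},
  {"jaw":-0.2,"linear":[0.001,0,0],"roll":0},
  {"jaw":-0.2,"linear":[0.001,0,0],"roll":0},
  {"jaw":-0.2,"linear":[0.001,0,0],"roll":0},
  {"jaw":-0.2,"linear":[0.001,0,0],"roll":0},
  {"jaw":-0.2,"linear":[-0.1,0,0],"roll":0},
  {"jaw":-0.2,"linear":[-0.2,0,0],"roll":0},
  {"jaw":-0.2,"linear":[-0.3,0,0],"roll":0},
  {"jaw":-0.2,"linear":[-0.35,0.25,-0.1],"roll":0},
  {"jaw":-0.2,"linear":[-0.35,0.25,-0.1],"roll":0},
  {"jaw":-0.2,"linear":[-0.35,0.25,-0.1],"roll":0},
  {"jaw":-0.2,"linear":[-0.35,0.25,-0.1],"roll":0},
])

```text
t: 13.8
tool_pos: [0.4579, -0.0946, 0.2454]
orientation: [0.093, 1.563, -0.097]
force: [-0.3, -0.6, 0.2]
opening: 0.0558
```

Run:
```python
from h import *
c=read_camera("top"); s=read_camera("side"); print(read_state()["tool_pos"],read_state()["force"])
import pickle; pickle.dump(c,open("top1.pkl","wb"))
a=cv2.resize(c["pixels"][195:265,290:440],(750,350),interpolation=2); b=cv2.resize(s["pixels"][245:320,285:355],(280,300),interpolation=2)
cv2.imwrite("pics/end.png",np.vstack([a[100:],np.pad(b,((0,0),(0,470),(0,0)))]))
t0=np.array([.4679,-.2161]);u=np.array([-.127,-.992])
for b in blobs(c["pixels"],(0,150,80),(4,255,255),30): 
    if 370<b[1][0]<430 and 215<b[1][1]<260: p=onz(c,b[1],.05); print(b,p,(p[:2]-t0)@u)
```

```text
[ 0.45800877 -0.09664342  0.24437671] [ 0.43067666 -0.41470754  0.80533314]
```

View pics/end.png

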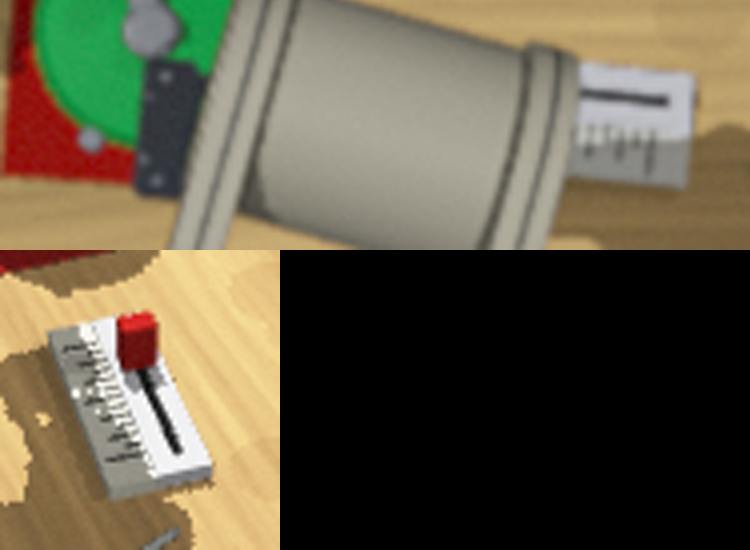

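Call:
apply_moves([
  {"jaw":-0.2,"linear":[-0.1,0.45,0],"roll":0},
  {"jaw":-0.2,"linear":[-0.1,0.45,0],"roll":0},
  {"jaw":-0.2,"linear":[-0.1,0.45,0],"roll":0},
  {"jaw":-0.2,"linear":[-0.1,0.45,0],"roll":0},
  {"jaw":-0.2,"linear":[-0.1,0.45,0],"roll":0},
  {"jaw":-0.2,"linear":[-0.1,0.45,0],"roll":0},
  {"jaw":-0.2,"linear":[-0.1,0.45,0],"roll":0},
  {"jaw":-0.2,"linear":[-0.1,0.45,0],"roll":0},
])

```text
t: 14.9
tool_pos: [0.4912, 0.17, 0.303]
orientation: [0.096, 1.565, -0.102]
force: [-0.2, 0.5, -0.1]
opening: 0.0554
```

Run:
```python
from h import *
c=read_camera("top"); print(read_state()["tool_pos"],read_state()["force"])
cv2.imwrite("pics/end2.png",cv2.resize(c["pixels"][180:270,280:440],(800,450),interpolation=2))
t0=np.array([.4679,-.2161]);u=np.array([-.127,-.992])
for b in blobs(c["pixels"],(0,150,80),(4,255,255),10): 
    if 370<b[1][0]<430 and 215<b[1][1]<260: p=onz(c,b[1],.054); print(b,p,(p[:2]-t0)@u)
```

```text
[0.49117229 0.17013891 0.30317475] [ 0.3739094   0.54680731 -0.27651775]
(44, [395.2, 231.8], [392, 228, 8, 8]) [ 0.49702998 -0.24987391  0.054     ] 0.029804206829808458
```

View pics/end2.png

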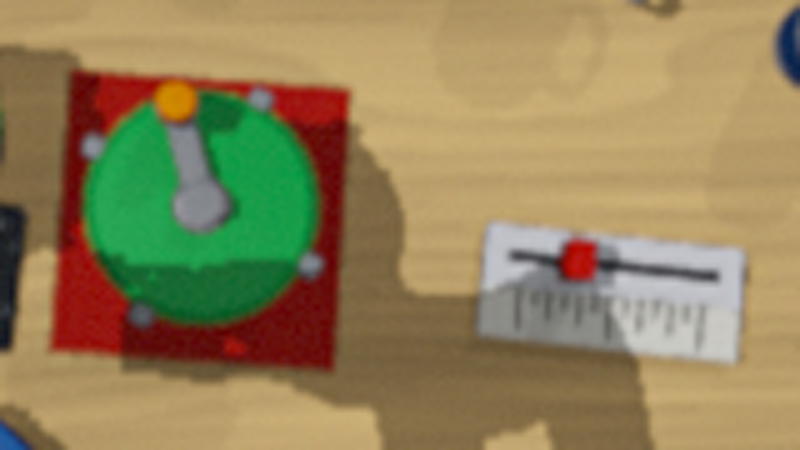

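```bash
python3 -c "
from plant import *
print(close_job())"
```

```text
the job is handed in; nothing more can be done
None
```

I checked the gear wear of the chopper on the mat, set the red marker to the free play I measured, about 16°, and handed the job in. No verdict was reported.

- **Rocking the crank:** I gripped the knob and turned it clockwise, anticlockwise and clockwise again. The gears bit clockwise at about 12° (world angle) and anticlockwise at about 28.5°. The second clockwise bite matched the first.
- **Force at the bite:** the highest reading was 5.8 N, against the 18 N limit.
- **Marker:** I slid it about 24 mm along the scale and let go. The final top view reads about 30 mm (15°); the arm's own travel gives about 33 mm (16.5°). They differ by about 3 mm, or 1.5°, which is inside the five degrees allowed.
- **Other checks:** gripping the marker loaded the wrist by up to about 11 N vertically, well under its 120 N limit. The first check picture was blocked by the arm, so I moved clear and took another. At hand-in the arm was touching nothing. I kept clear of the other choppers and objects, but I did not measure their positions again afterwards.

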